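# Fit the slotted stop under the knurled nut and set its running clearance

## Robot

A 6-joint arm with a two-finger parallel gripper is mounted at the origin on a cart in front of the work surface, level with it; the furniture and walls round the work are solid. World frame = base frame: x ahead of the robot, y to its left, z up, the work surface at z = 0. Lengths are in m, angles in degrees, forces in N, time in s.
With the tool pointing down it reaches from about 0.25 to 0.725 m from the base axis. Payload 9.7 kg.
Tool frame: the origin (TCP) lies on the mounting face of the last link; the fingertips stand 173 mm ahead of it and the grasp point (between the pads) lies 155 mm ahead of it; z points along the fingers, y is the line along which they close (so a half turn about z gives the same grasp; the last joint's range is limited). The gripper opens to 85 mm and grips with 20 to 120 N. Pads are 22 mm wide; open, the fingers measure 114 mm over their backs; the gripper's body (76 mm by 85 mm) begins 54 mm behind the grasp point. The pads swing forward as they close: fully open they stand 13 mm farther back than shut.
Start: joints at [-65.432, 4.979, 10.078, 95.1, 0, 90], TCP at [0.229, -0.5, 0.405] pointing down, gripper open.
Joint ranges: [-179.16, 179.16], [-48.56, 103.87], [-65.8, 70.77], [-126.05, 130.52], [-82.76, 87.17], [-180, 180]. Speed limits (degrees/s): [127.2, 127.2, 147.25, 180, 180, 180].

## Interface

Orientations are given as [roll, pitch, yaw] about the fixed x, y, z axes, in that order (R = Rz(yaw) Ry(pitch) Rx(roll)).
In Python, from workcell import bot, camera, camera_model, outline_of, pinpoint gives the robot as it stands.
- The arm moves only by the tool move_arm, never from a script. Its arguments are lists of equal length, an entry for each row: "jaw": the closure, from 0 (fully open) to 1 (shut); "delta_pos": the shift along the world's x, y, z in m, a list of three; "yaw": the turn about the world's z in rad. In form: {"jaw": [jaw, ...], "delta_pos": [[dx, dy, dz], ...], "yaw": [yaw, ...]}. A call has 1 to 10 rows; each row shifts and turns the commanded pose from where the row before left it; what a row does not reach is not made up. A row lasts 1/12 s, in which the tool goes at most 41.7 mm and 7.16 degrees, less where a joint would pass 70% of its speed; a pose out of reach is approached as far as the arm can. A call with a gripper value outside its range is refused whole. The fingers move at their own pace and stop on an object; "force" is the grip in N (left out, the last holds). Time passes only in rows, so rows that do not move let the fingers close. It gives the time, the measured TCP pose, the force, the opening and the grip force at its end, in the units of the state.
- bot.get_obs(): the state, without advancing time (a new reading comes with each control period).
- camera(name): name is "side" or "top" or "wrist"; returns the picture (384x512x3 uint8, red, green, blue); there is no depth.
- camera_model(name): a dict with "fx", "fy", "cx", "cy" (pixels), "R" (3x3) and "t" (3): a world point X has camera coordinates R X + t. Camera axes: x right, y down, z forward; pixel columns grow to the right and rows downward; lengths in m; the calibration is good to about 2 mm. The wrist camera is an equidistant fisheye: a pixel r from the principal point sees the ray r / f radians off the axis. A picture is of the moment at which its call begins: read the wrist's pose just before it. camera_model takes no time and is no camera call; for the wrist camera it gives the pose at the moment of the call.
- bot.job_done(): hands the job in; it is judged then, once.
Trained networks look in the newest picture that a camera, given by its name, has taken for a name from the list of things; names that differ only in an ending like _2 or _b are one class to them, and where a whole thing is asked for, a point or a joint stands for the part that bears it (a point fixed in the world has none). Each returns a list of dicts, best first, with "confidence" (0 to 1); they miss things now and then, are a little off and sometimes report something else, mostly with a low value. They report only what shows in the picture. A call takes as long as a camera call. They do not tell look-alikes from the thing itself.
- outline_of(camera, thing): "mask" (384x512 bool, what is visible of it) and "xy" ([column, row] in pixels, amid what is visible of it).
- pinpoint(camera, thing): "xy" ([column, row] in pixels: a listed point, or the origin of a listed thing).
The state is a dict: "time": time; "q": joint angles; "qd": joint speeds; "joint_efforts": joint torques, N m; "ee_pos": TCP position; "tcp_rot": TCP orientation; "wrist_force": force on the tool from outside, world axes, zero at the start; "torque": the same for the moment, N m; "opening": finger opening in m; "grasp_force": force on a finger pad.
Only numpy, scipy, OpenCV 4.12 (cv2) and the standard library are available. Lean on these libraries where they do the work, as an engineer would, in place of code of your own. Each camera call takes 0.05 s, during which the arm holds its last target. There are 200 camera calls.

## Task

Slide the slotted steel stop plate, lying flat, along the jig's channel and under the raised knurled nut until its slot is fully home against the stud. Then screw the nut down (clockwise from above) until it bottoms out, and back it off by a quarter turn so that the plate stays free to be adjusted. Finish while still holding the nut at that setting, gripper closed on it, and leave the binder clip, the tape roll and the hex key where they are.

Things in the scene. Friction and masses are not known exactly. Their poses are not given: they have to be found in the camera images.
- jig: Fixed stop jig on the worktop: grey base 100 x 190 x 8 mm, origin at the centre of its underside. Two aluminium rails run along its y axis over its full length, tops 16 mm above the worktop, 65 mm apart inside: the plate's channel, open at the ends and above. The stud stands at y = +45 mm; the plate enters from the -y part and slides to jig +y
- stud (a point): The stud's axis at the height of the channel floor (8 mm above the worktop), jig frame axes. The stud has a plain shoulder 20 mm in diameter and 8 mm high, with the thread above it, inside the nut
- nut: Knurled aluminium cap nut on the stud, upright cylinder 42 mm across, 34 mm high, dark index bar on its closed top. Origin: centre of underside, x along the bar. Starts raised on its thread: underside 19.5 to 22 mm above the worktop, 16 mm when bottomed. Rises 10 mm a turn, stays where left, turns lightly (0.06 N m); grip it from above at any angle. Turned on past its stop, the pads slip round it
- nut_turn (a joint): Angle of the nut in rad: 0 = bottomed out on the shoulder (hard stop), growing counter-clockwise seen from above as it unscrews and rises; 2.3 to 3.6 at the start; upper stop at 5.0. A quarter turn is 1.57
- plate: Loose stop plate of bare steel, 60 (x) x 140 (y) x 6 mm, 0.17 to 0.35 kg, lying flat; origin at the centre of its underside. A slot 25 mm wide is open at its +y end and runs in to y = +25 mm. An upright fin to hold it by, 12 mm thick (x), 36 mm long (y), stands on it from y = -65 to -29 mm, its top 55 mm above the plate's underside
- slot_seat (a point): Point on the plate's underside at y = +35 mm on its centre line: where the stud's axis lies when the slot is fully home against the stud's shoulder
- fin (a point): Point in the middle of the fin's thickness and length, 35 mm above the plate's underside; pinch the fin here, across the plate's x axis
- binder_clip: Small black binder clip, 32 x 25 x 37 mm, loose; a bystander. Origin at the centre of its underside
- tape_roll: Roll of clear tape lying flat, 92 x 90 x 48 mm, loose; a bystander. Origin at the centre of its underside
- hex_key: Hex key lying flat, 38 x 128 x 6 mm, loose; a bystander. Origin at the centre of its underside
Things that resemble listed ones, but are neither listed nor needed, are in the scene too. What is shaped like the plate but black is not meant.

How it is judged:
By the outcome, as a careful person would: the job done as asked, in the order asked, and still so for the second after the job is handed in, while the arm keeps its last pose, push and grip.
It also fails if it takes over 59 s, if anything falls off the work surface, if the arm or the gripper's body presses on something with over 40 N, if the wrist force passes 120 N, or if a joint passes its speed limit or range.

## Working session

There is one attempt and no reset: what is moved stays moved. The work goes in short steps, Python scripts to look and compute and a tool call to move; the robot and the scene stay as the last step left them, time stands still between calls to the robot, and variables do not carry over. Pictures are saved under pics/ and viewed, at most 10 in all, crops included, and the job is handed in when it is done.

Besides the shell and the picture viewer there is one more tool, called after "Call:" by a JSON object that holds its "api" and its "payload". move_arm: Moves the arm, as the interface text tells. Its arguments: {"type":"object","properties":{"jaw":{"type":"array"},"delta_pos":{"type":"array"},"yaw":{"type":"array"},"force":{"type":"number"}},"required":["jaw","delta_pos","yaw"]}

```bash
mkdir -p pics; cat > h.py <<'E'
import numpy as np, cv2
from workcell import bot, camera, camera_model, outline_of, pinpoint
def ray(m,xy,fish=False):
    x=(xy[0]-m['cx'])/m['fx']; y=(xy[1]-m['cy'])/m['fy']
    if fish:
        r=np.hypot(x,y); d=np.array([x/r*np.sin(r),y/r*np.sin(r),np.cos(r)]) if r>1e-9 else np.array([0,0,1.])
    else: d=np.array([x,y,1.])
    R=np.array(m['R']);return -R.T@np.array(m['t']), R.T@d
def onz(name,xy,z):
    c,d=ray(camera_model(name),xy,name=='wrist'); return c+d*(z-c[2])/d[2]
E
python3 - <<'E'
from h import *
ims=[]
for n in ['top','side']:
    im=camera(n); cv2.imwrite(f'pics/{n}0.png',im[:,:,::-1])
    for th,z in [('jig',0),('stud',.008),('nut',.02),('plate',.008),('slot_seat',.008),('fin',.043),('binder_clip',0),('tape_roll',0),('hex_key',0)]:
        for r in pinpoint(n,th)[:3]:
            print(n,th,round(r['confidence'],2),np.round(r['xy']),np.round(onz(n,r['xy'],z),3))
print(bot.get_obs())
E
```

```text
top jig 0.93 [238. 229.] [0.516 0.087 0.   ]
top stud 0.56 [225. 225.] [0.524 0.124 0.008]
top nut 0.67 [220. 222.] [0.534 0.138 0.02 ]
top plate 0.75 [291. 132.] [ 0.799 -0.061  0.008]
top plate 0.61 [357. 236.] [ 0.502 -0.251  0.008]
top slot_seat 0.89 [292. 118.] [ 0.839 -0.064  0.008]
top slot_seat 0.84 [345. 236.] [ 0.5   -0.219  0.008]
top fin 0.94 [293. 145.] [ 0.753 -0.065  0.043]
top fin 0.91 [377. 243.] [ 0.486 -0.301  0.043]
top binder_clip 0.6 [312. 212.] [ 0.569 -0.124  0.   ]
top tape_roll 0.85 [147. 259.] [0.423 0.346 0.   ]
top hex_key 0.53 [306. 263.] [ 0.422 -0.11   0.   ]
top hex_key 0.36 [358. 240.] [ 0.492 -0.256  0.   ]
side jig 0.88 [281. 223.] [ 0.514  0.061 -0.   ]
side jig 0.44 [277. 229.] [0.525 0.096 0.   ]
side stud 0.88 [276. 235.] [0.529 0.135 0.008]
side nut 0.58 [278. 230.] [0.524 0.128 0.02 ]
side plate 0.72 [196. 196.] [ 0.809 -0.059  0.008]
side plate 0.69 [290. 175.] [ 0.484 -0.237  0.008]
side slot_seat 0.75 [286. 178.] [ 0.499 -0.214  0.008]
side slot_seat 0.68 [182. 195.] [ 0.856 -0.059  0.008]
side fin 0.8 [211. 190.] [ 0.753 -0.05   0.043]
si
[... 231 characters left out ...]
 198.] [ 0.414 -0.098  0.   ]
{'time': 1.0, 'q': array([-6.54310134e+01,  4.97806446e+00,  1.00783028e+01,  9.51001872e+01,
       -2.69723607e-03,  8.99988846e+01]), 'qd': array([ 0.09971936, -0.00529559,  0.00091485, -0.08681394,  0.00600607,
       -0.01123146]), 'joint_efforts': array([-1.32321504e-03, -5.20109081e+01,  4.64867413e+01,  1.59933719e-03,
       -6.70242230e-05,  2.94130480e-06]), 'ee_pos': array([ 0.22867512, -0.50019754,  0.40469296]), 'tcp_rot': array([1.79999949e+02, 2.69723707e-03, 2.45701021e+01]), 'wrist_force': array([-0.69222691, -0.94198875, -0.13954075]), 'torque': array([ 0.04916709,  0.00597143, -0.02160091]), 'grasp_force': 0.0, 'opening': 0.08506797287988346}
```

View pics/top0.png

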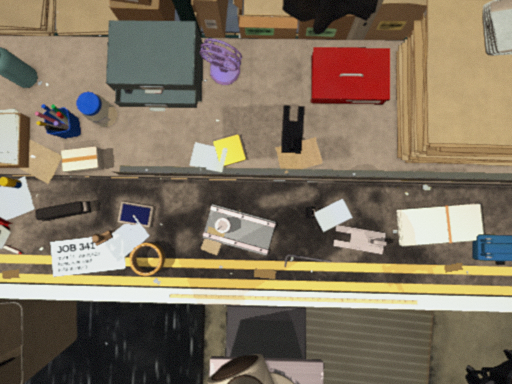

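View pics/side0.png

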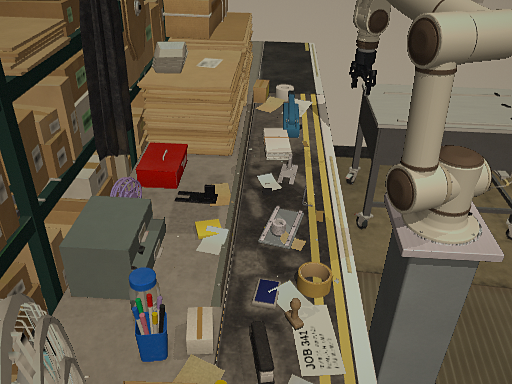

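The top picture shows the steel plate at (360,238), slot to the left and fin at (377,243). The jig is at (240,229), with the nut at its left end at (222,225). The plate on the ledge at (292,130) is the black look-alike. In the side picture the same steel plate is at (288,172). I'm moving over the fin for a closer look.

Call:
{"api": "move_arm", "payload": {"jaw": [0, 0, 0, 0, 0, 0, 0, 0, 0, 0], "delta_pos": [[0.025, 0.02, -0.01], [0.025, 0.02, -0.01], [0.025, 0.02, -0.01], [0.025, 0.02, -0.01], [0.025, 0.02, -0.01], [0.025, 0.02, -0.01], [0.025, 0.02, -0.01], [0.025, 0.02, -0.01], [0.025, 0.02, -0.01], [0.025, 0.02, -0.01]], "yaw": [0.096, 0.096, 0.096, 0.096, 0.096, 0.096, 0.096, 0.096, 0.096, 0.096]}}

```text
time: 1.83
ee_pos: [0.4797, -0.299, 0.3043]
tcp_rot: [180.0, 0.0, 79.8]
wrist_force: [0.4, -1.1, 0.9]
opening: 0.0853
grasp_force: 0.0
```

```bash
cat >> h.py <<'E'
def look(n,things,save=None):
    im=camera(n)
    if save: cv2.imwrite(f'pics/{save}.png',im[:,:,::-1])
    for th,z in things:
        m=camera_model(n)
        for r in pinpoint(n,th)[:3]:
            print(n,th,round(r['confidence'],2),np.round(r['xy']),np.round(onz(n,r['xy'],z),4))
    o=bot.get_obs(); print(o['time'],np.round(o['ee_pos'],4),np.round(o['tcp_rot'],2),np.round(o['q'],1))
E
python3 - <<'E'
from h import *
look('wrist',[('stud',.008),('nut',.021),('jig',0),('plate',0),('slot_seat',0),('fin',.035)],'w1')
E
```

```text
wrist nut 0.28 [263. 192.] [ 0.4845 -0.3076  0.021 ]
wrist plate 0.87 [264. 129.] [ 0.4944 -0.2565  0.    ]
wrist slot_seat 0.88 [258.  90.] [ 0.4962 -0.221   0.    ]
wrist fin 0.77 [260. 190.] [ 0.4813 -0.3043  0.035 ]
2.1833 [ 0.4782 -0.3008  0.3052] [1.7997e+02 2.0000e-02 7.9470e+01] [-32.2   6.1   0.3  84.2  -0.   68.4]
```

View pics/w1.png

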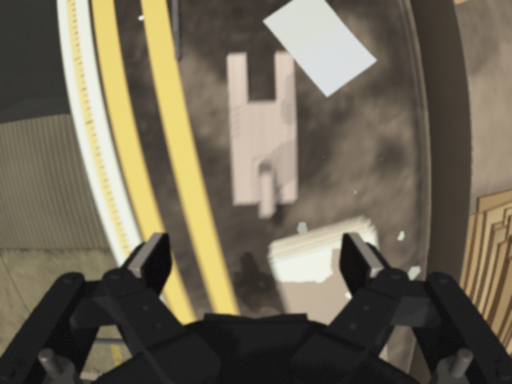

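The wrist picture shows the steel plate at (230–297, 52–215), prongs up and fin at about (265,190). The jaws are already lined up with it (plate yaw about -10°). I'll descend and grip.

Call:
{"api": "move_arm", "payload": {"jaw": [0, 0, 0, 0, 0, 1, 1, 1, 1, 1], "delta_pos": [[0.002, -0.001, -0.03], [0.002, -0.001, -0.03], [0, 0, -0.03], [0, 0, -0.025], [0, 0, 0], [0, 0, 0], [0, 0, 0], [0, 0, 0], [0, 0, 0], [0, 0, 0]], "yaw": [0, 0, 0, 0, 0, 0, 0, 0, 0, 0], "force": 80}}

```text
time: 3.02
ee_pos: [0.483, -0.3025, 0.1912]
tcp_rot: [179.9, 0.0, 79.6]
wrist_force: [0.5, 0.1, -0.7]
opening: 0.0257
grasp_force: 0.0
```

Call:
{"api": "move_arm", "payload": {"jaw": [1, 1, 1, 1, 1, 1], "delta_pos": [[0, 0, 0], [0, 0, 0], [0, 0, 0], [0, 0, 0], [0, 0, 0], [0, 0, 0]], "yaw": [0, 0, 0, 0, 0, 0]}}

```text
time: 3.52
ee_pos: [0.4831, -0.3024, 0.1908]
tcp_rot: [179.9, 0.0, 79.6]
wrist_force: [0.3, -1.0, 6.3]
opening: 0.011
grasp_force: 78.8
```

```bash
python3 - <<'E'
from h import *
o=bot.get_obs(); print({k:np.round(o[k],4) for k in ['time','ee_pos','tcp_rot','opening','grasp_force','wrist_force','torque']})
E
```

```text
{'time': np.float64(3.5167), 'ee_pos': array([ 0.4831, -0.3024,  0.1908]), 'tcp_rot': array([1.798874e+02, 4.820000e-02, 7.957500e+01]), 'opening': np.float64(0.011), 'grasp_force': np.float64(78.8362), 'wrist_force': array([ 0.3488, -1.0238,  6.2728]), 'torque': array([-0.0595,  0.006 ,  0.0246])}
```

Call:
{"api": "move_arm", "payload": {"jaw": [1, 1, 1, 1, 1, 1, 1, 1, 1, 1], "delta_pos": [[0, 0, 0.02], [0, 0, 0.03], [0, 0, 0.03], [0, 0.01, 0.03], [0, 0.03, 0], [0, 0.03, 0], [0, 0.03, 0], [0, 0.03, 0], [0, 0.02, 0], [0, 0, 0]], "yaw": [0, 0, 0, 0, 0, 0, 0, 0, -0.1, -0.1]}}

```text
time: 4.35
ee_pos: [0.4824, -0.1492, 0.2996]
tcp_rot: [-179.9, -0.0, 68.0]
wrist_force: [-0.2, -0.3, -2.0]
opening: 0.0111
grasp_force: 78.3
```

```bash
python3 - <<'E'
from h import *
look('wrist',[('stud',.008),('nut',.021),('jig',0),('plate',.1),('slot_seat',.11)],'w2')
o=bot.get_obs(); print({k:np.round(o[k],4) for k in ['opening','grasp_force','wrist_force','torque']})
E
```

```text
wrist plate 0.95 [491.  13.] [ 0.6961 -0.0753  0.1   ]
wrist plate 0.69 [258. 141.] [ 0.5017 -0.1088  0.1   ]
wrist slot_seat 0.9 [506.   7.] [ 0.7061 -0.0741  0.11  ]
4.65 [ 0.4826 -0.1527  0.2995] [-1.7998e+02  1.0000e-02  6.8220e+01] [-17.6  -1.8  -8.5  83.3  -0.   94.2]
{'opening': np.float64(0.0109), 'grasp_force': np.float64(78.3187), 'wrist_force': array([ 0.0177, -0.8489, -2.4671]), 'torque': array([-0.0323, -0.0068,  0.0335])}
```

View pics/w2.png

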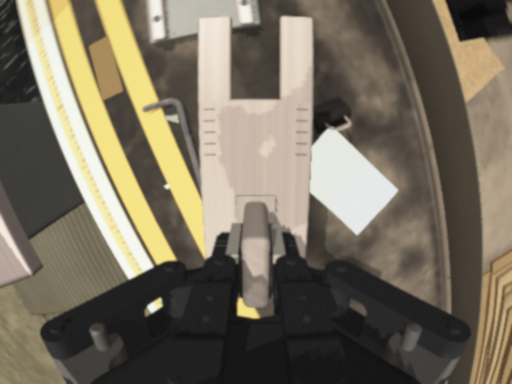

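The held plate is level, centred at (255,110). The jig's near end shows at the top (150–258, 0–40), the binder clip at (330,115) and the hex key at (180,130). I'm moving closer to see the whole jig.

Call:
{"api": "move_arm", "payload": {"jaw": [1, 1, 1, 1, 1, 1], "delta_pos": [[0, 0.025, 0], [0, 0.025, 0], [0, 0.025, 0], [0, 0.025, 0], [0, 0, 0], [0, 0, 0]], "yaw": [0, 0, 0, 0, 0, 0]}}

```text
time: 5.15
ee_pos: [0.4827, -0.0518, 0.2996]
tcp_rot: [-180.0, 0.0, 68.3]
wrist_force: [1.3, 0.7, -1.0]
opening: 0.0111
grasp_force: 78.4
```

```bash
python3 - <<'E'
from h import *
look('wrist',[('stud',.008),('nut',.021),('jig',0),('plate',.1),('slot_seat',.109)],'w3')
E
```

```text
wrist jig 0.84 [225.  30.] [0.5093 0.0844 0.    ]
wrist plate 0.58 [256. 146.] [ 0.5003 -0.0114  0.1   ]
5.45 [ 0.4827 -0.053   0.2996] [-1.7999e+02  1.0000e-02  6.8050e+01] [ -6.3  -4.6 -11.2  83.5  -0.  105.7]
```

View pics/w3.png

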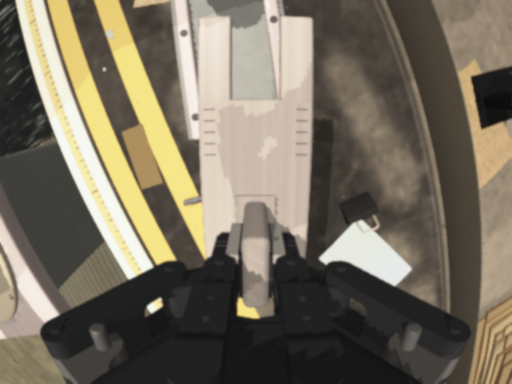

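```bash
python3 - <<'E'
import cv2
im=cv2.imread('pics/w3.png')[0:142,160:300]
cv2.imwrite('pics/w3c.png',cv2.resize(im,None,fx=4,fy=4,interpolation=cv2.INTER_CUBIC))
E
```

```text
(no output)
```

View pics/w3c.png

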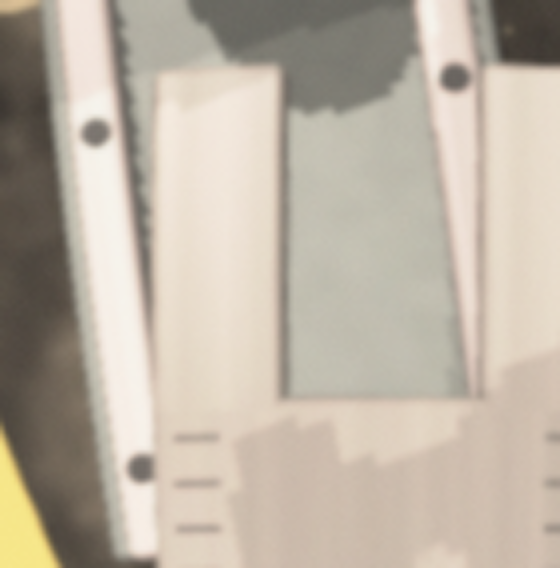

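The enlarged crop shows the left rail's top, screws at (95,132) and (142,468), and its end at row 556. The right rail's inner edge runs from (417,10) to (470,395). I'll compute the jig pose from these.

```bash
python3 - <<'E'
from h import *
P={'Lout':[(58,20),(78,200),(104,400),(126,540)],'Lin':[(109,10),(120,100),(136,220),(150,320)],'Rin':[(417,10),(430,100),(446,220),(470,395)],'Lscrew':[(95,132),(142,468)],'Rscrew':[(455,77)],'Lend':[(130,556),(155,556)]}
for k,v in P.items():
    W=np.array([onz('wrist',(160+x/4-.4,y/4-.4),.016) for x,y in v]); print(k,W.round(4).tolist())
    if len(v)>1:
        d=W[0]-W[-1]; print('  yaw',np.degrees(np.arctan2(-d[0],d[1])))
# corners of plate prongs at z of plate bottom ~ .1085
zt=.3-.1908+.006
for k,v in {'Lprong outer':[(155,72),(158,400)],'slot L':[(282,70),(284,390)],'slot R':[(484,70),(482,390)],'slot bottom':[(283,397),(482,397)]}.items():
    W=np.array([onz('wrist',(160+x/4-.4,y/4-.4),zt) for x,y in v]); print(k,W.round(4).tolist())
m=camera_model('wrist');print(-np.array(m['R']).T@m['t'])
E
```

```text
Lout [[0.4778, 0.1226, 0.016], [0.4668, 0.0811, 0.016], [0.4553, 0.0379, 0.016], [0.4476, 0.0081, 0.016]]
  yaw -14.774339228201587
Lin [[0.4888, 0.1195, 0.016], [0.4834, 0.0982, 0.016], [0.4767, 0.0713, 0.016], [0.4711, 0.0497, 0.016]]
  yaw -14.222136914506553
Rin [[0.5492, 0.0919, 0.016], [0.5438, 0.0714, 0.016], [0.5368, 0.0454, 0.016], [0.5274, 0.0086, 0.016]]
  yaw -14.629809094899604
Lscrew [[0.4758, 0.0938, 0.016], [0.4571, 0.021, 0.016]]
  yaw -14.417959413895376
Rscrew [[0.5507, 0.0744, 0.016]]
Lend [[0.447, 0.0045, 0.016], [0.4521, 0.0023, 0.016]]
  yaw 66.74291995913963
Lprong outer [[0.499, 0.0657, 0.1152], [0.4828, 0.0244, 0.1152]]
slot L [[0.5141, 0.0589, 0.1152], [0.4983, 0.0191, 0.1152]]
slot R [[0.5382, 0.0492, 0.1152], [0.5218, 0.0096, 0.1152]]
slot bottom [[0.4979, 0.0183, 0.1152], [0.5215, 0.0087, 0.1152]]
[0.50882087 0.01100007 0.269165  ]
```

Call:
{"api": "move_arm", "payload": {"jaw": [1, 1, 1, 1, 1, 1, 1, 1, 1], "delta_pos": [[0.0013, 0.0145, 0], [0.0013, 0.0142, 0], [0, 0, -0.03], [0, 0, -0.03], [0, 0, -0.018], [0, 0, -0.01], [0, 0, 0], [0, 0, 0], [0, 0, 0]], "yaw": [0.065, 0.065, 0, 0, 0, 0, 0, 0, 0]}}

```text
time: 6.2
ee_pos: [0.4858, -0.0237, 0.2132]
tcp_rot: [179.9, -0.0, 75.5]
wrist_force: [0.3, 0.8, -2.1]
opening: 0.0114
grasp_force: 78.3
```

```bash
python3 - <<'E'
from h import *
look('wrist',[('stud',.008),('nut',.021),('jig',0)],'w4')
look('top',[('stud',.008),('nut',.021),('jig',0),('slot_seat',.015)])
im=cv2.imread('pics/w4.png')[0:150,140:340]
cv2.imwrite('pics/w4c.png',cv2.resize(im,None,fx=4,fy=4,interpolation=cv2.INTER_CUBIC))
E
```

```text
wrist jig 0.63 [250.  35.] [0.5114 0.0857 0.    ]
6.4 [ 0.4856 -0.0236  0.2128] [ 1.799e+02 -2.000e-02  7.556e+01] [ -2.8  -3.  -19.3  73.6  -0.  101.7]
top stud 0.85 [225. 225.] [0.5238 0.1234 0.008 ]
top nut 0.71 [220. 222.] [0.5344 0.1368 0.021 ]
top jig 0.67 [236. 232.] [0.5068 0.0909 0.    ]
top slot_seat 0.77 [293. 118.] [ 0.8369 -0.065   0.015 ]
top slot_seat 0.71 [248. 232.] [0.5068 0.0579 0.015 ]
6.65 [ 0.4853 -0.0235  0.2119] [179.98  -0.    75.57] [ -2.8  -3.  -19.4  73.6   0.  101.7]
```

View pics/w4c.png

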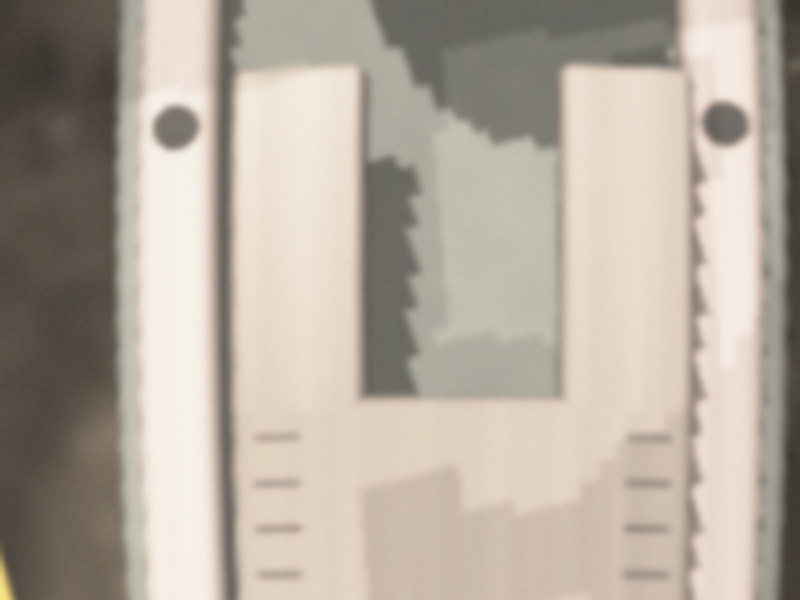

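Relative to the channel the plate sits about 1 mm to the right: slot mid at column 462, channel mid at about 454. I'll correct that and lower it in.

Call:
{"api": "move_arm", "payload": {"jaw": [1, 1, 1, 1, 1, 1, 1], "delta_pos": [[-0.001, 0.0003, 0], [0, 0, -0.004], [0, 0, -0.004], [0, 0, -0.003], [0, 0, -0.001], [0, 0, 0], [0, 0, 0]], "yaw": [0.004, 0, 0, 0, 0, 0, 0]}}

```text
time: 7.23
ee_pos: [0.4843, -0.0232, 0.1996]
tcp_rot: [-180.0, 0.0, 75.8]
wrist_force: [0.5, -0.2, -1.8]
opening: 0.0108
grasp_force: 78.6
```

```bash
cat >> h.py <<'E'
def st():
    o=bot.get_obs(); print({k:np.round(o[k],4).tolist() for k in ['time','ee_pos','tcp_rot','opening','grasp_force','wrist_force','torque']})
E
python3 -c "
from h import *
st()"
```

```text
{'time': 7.2333, 'ee_pos': [0.4843, -0.0232, 0.1996], 'tcp_rot': [-179.9941, 0.0005, 75.7892], 'opening': 0.0108, 'grasp_force': 78.5645, 'wrist_force': [0.5307, -0.1623, -1.7688], 'torque': [-0.0497, 0.0459, 0.012]}
```

Call:
{"api": "move_arm", "payload": {"jaw": [1, 1, 1, 1, 1, 1, 1, 1, 1, 1], "delta_pos": [[0, 0, -0.0006], [0.00125, 0.00484, 0], [0.00125, 0.00484, 0], [0.0025, 0.00968, 0], [0.0025, 0.00968, 0], [0.0025, 0.00968, 0], [0.0025, 0.00968, 0], [0.0025, 0.00968, 0], [0, 0, 0], [0, 0, 0]], "yaw": [0, 0, 0, 0, 0, 0, 0, 0, 0, 0]}}

```text
time: 8.07
ee_pos: [0.4994, 0.0357, 0.199]
tcp_rot: [-180.0, 0.0, 75.9]
wrist_force: [0.4, -0.0, -2.5]
opening: 0.011
grasp_force: 78.5
```

```bash
python3 - <<'E'
from h import *
st()
look('wrist',[],'w5')
im=cv2.imread('pics/w5.png')[0:150,140:340]
cv2.imwrite('pics/w5c.png',cv2.resize(im,None,fx=4,fy=4,interpolation=cv2.INTER_CUBIC))
E
```

```text
{'time': 8.0667, 'ee_pos': [0.4994, 0.0357, 0.199], 'tcp_rot': [-179.9884, 0.0115, 75.8742], 'opening': 0.011, 'grasp_force': 78.4765, 'wrist_force': [0.4495, -0.0307, -2.5112], 'torque': [-0.0576, 0.0528, 0.0045]}
8.1167 [0.4993 0.0352 0.199 ] [-1.7999e+02  1.0000e-02  7.5840e+01] [  4.   -0.6 -18.5  72.1  -0.  108.2]
```

View pics/w5c.png

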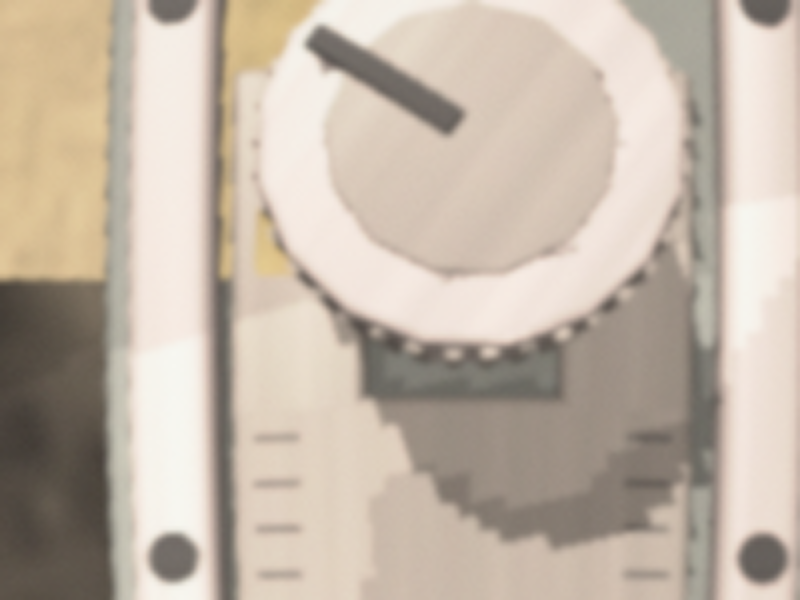

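The plate is under the nut: nut top at (470,130), bar from (455,118) to (318,38), slot bottom at row 397. The plate is about 1 mm left of the channel centre. I'll correct that and continue.

Call:
{"api": "move_arm", "payload": {"jaw": [1, 1, 1, 1, 1, 1, 1], "delta_pos": [[0.001, -0.0002, 0], [0.0006, 0.0024, 0], [0.0006, 0.0024, 0], [0.0006, 0.0024, 0], [0.0006, 0.0024, 0], [0, 0, 0], [0, 0, 0]], "yaw": [0, 0, 0, 0, 0, 0, 0]}}

```text
time: 8.7
ee_pos: [0.5027, 0.0444, 0.1991]
tcp_rot: [-180.0, 0.0, 75.8]
wrist_force: [-0.2, -0.6, -3.2]
opening: 0.0109
grasp_force: 78.5
```

Call:
{"api": "move_arm", "payload": {"jaw": [1, 1, 1, 1], "delta_pos": [[0.0002, 0.001, 0], [0.0003, 0.001, 0], [0, 0, 0], [0, 0, 0]], "yaw": [0, 0, 0, 0]}}

```text
time: 9.03
ee_pos: [0.5032, 0.0463, 0.1991]
tcp_rot: [-180.0, 0.0, 75.8]
wrist_force: [0.1, -0.7, -1.6]
opening: 0.011
grasp_force: 78.5
```

Call:
{"api": "move_arm", "payload": {"jaw": [1, 1, 1], "delta_pos": [[0.0002, 0.001, 0], [0, 0, 0], [0, 0, 0]], "yaw": [0, 0, 0]}}

```text
time: 9.28
ee_pos: [0.5034, 0.0473, 0.1991]
tcp_rot: [180.0, -0.0, 75.8]
wrist_force: [0.4, 0.6, -3.0]
opening: 0.0108
grasp_force: 78.5
```

Call:
{"api": "move_arm", "payload": {"jaw": [1, 1, 1], "delta_pos": [[0.0003, 0.001, 0], [0, 0, 0], [0, 0, 0]], "yaw": [0, 0, 0]}}

```text
time: 9.53
ee_pos: [0.5037, 0.0483, 0.1991]
tcp_rot: [-180.0, 0.0, 75.8]
wrist_force: [0.6, 0.7, -1.9]
opening: 0.0109
grasp_force: 78.5
```

Call:
{"api": "move_arm", "payload": {"jaw": [1, 1, 1], "delta_pos": [[0.0002, 0.0007, 0], [0, 0, 0], [0, 0, 0]], "yaw": [0, 0, 0]}}

```text
time: 9.78
ee_pos: [0.5039, 0.049, 0.1991]
tcp_rot: [180.0, -0.0, 75.8]
wrist_force: [0.8, 0.5, -2.3]
opening: 0.0114
grasp_force: 78.5
```

Call:
{"api": "move_arm", "payload": {"jaw": [1, 1, 1], "delta_pos": [[0.0003, 0.001, 0], [0, 0, 0], [0, 0, 0]], "yaw": [0, 0, 0]}}

```text
time: 10.03
ee_pos: [0.5041, 0.0498, 0.1991]
tcp_rot: [-180.0, 0.0, 75.8]
wrist_force: [-0.7, -2.7, -1.5]
opening: 0.0109
grasp_force: 78.7
```

Call:
{"api": "move_arm", "payload": {"jaw": [1, 1, 1], "delta_pos": [[0.0002, 0.0007, 0], [0, 0, 0], [0, 0, 0]], "yaw": [0, 0, 0]}}

```text
time: 10.28
ee_pos: [0.5042, 0.0502, 0.1991]
tcp_rot: [-180.0, 0.1, 75.8]
wrist_force: [-1.8, -5.9, 0.4]
opening: 0.0111
grasp_force: 79.0
```

Call:
{"api": "move_arm", "payload": {"jaw": [1, 1, 1], "delta_pos": [[0.0002, 0.0007, 0], [0, 0, 0], [0, 0, 0]], "yaw": [0, 0, 0]}}

```text
time: 10.53
ee_pos: [0.5043, 0.0505, 0.1992]
tcp_rot: [-180.0, 0.2, 75.7]
wrist_force: [-3.3, -10.3, 2.8]
opening: 0.0111
grasp_force: 79.1
```

The contact force is building at the expected home position. I'll set the plate down, release it, rise and look.

Call:
{"api": "move_arm", "payload": {"jaw": [1, 1, 0.5, 0, 0, 0, 0, 0, 0, 0], "delta_pos": [[0, 0, -0.0004], [0, 0, 0], [0, 0, 0], [0, 0, 0], [0, 0, 0], [0, 0, 0], [0, 0, 0], [0, 0, 0.01], [0, 0, 0.03], [0, 0, 0.03]], "yaw": [0, 0, 0, 0, 0, 0, 0, 0, 0, 0]}}

```text
time: 11.37
ee_pos: [0.504, 0.0514, 0.2691]
tcp_rot: [-179.9, 0.0, 75.8]
wrist_force: [1.2, 0.6, 0.6]
opening: 0.0857
grasp_force: 0.0
```

Call:
{"api": "move_arm", "payload": {"jaw": [0, 0, 0, 0], "delta_pos": [[0, 0, 0.03], [0.005, 0.02, 0.01], [0, 0, 0], [0, 0, 0]], "yaw": [0, 0, 0, 0]}}

```text
time: 11.7
ee_pos: [0.5098, 0.0719, 0.3097]
tcp_rot: [179.9, -0.0, 75.9]
wrist_force: [-0.5, -0.7, -0.5]
opening: 0.0848
grasp_force: 0.0
```

```bash
python3 - <<'E'
from h import *
st()
look('wrist',[('stud',.008),('nut',.021),('jig',0),('plate',.008),('slot_seat',.008),('fin',.043)],'w6')
r=outline_of('wrist','nut')
m=r[0]['mask'] if r else None
if r: 
    cs=max(cv2.findContours(m.astype('uint8'),0,2)[0],key=cv2.contourArea); print(r[0]['confidence'],cv2.boundingRect(cs),cv2.minEnclosingCircle(cs))
im=cv2.imread('pics/w6.png')[0:290,110:400]
cv2.imwrite('pics/w6c.png',cv2.resize(im,None,fx=2,fy=2,interpolation=cv2.INTER_CUBIC))
E
```

```text
{'time': 11.7, 'ee_pos': [0.5098, 0.0719, 0.3097], 'tcp_rot': [179.9138, -0.0374, 75.863], 'opening': 0.0848, 'grasp_force': 0.0, 'wrist_force': [-0.538, -0.6753, -0.4955], 'torque': [0.0423, 0.0116, 0.001]}
wrist nut 0.92 [253. 116.] [0.5215 0.1286 0.021 ]
wrist plate 0.85 [255. 153.] [0.5142 0.0945 0.008 ]
wrist plate 0.73 [498. 221.] [ 0.7982 -0.059   0.008 ]
wrist fin 0.76 [487. 238.] [ 0.7469 -0.049   0.043 ]
12.05 [0.5094 0.0711 0.3081] [-1.7994e+02  3.0000e-02  7.5770e+01] [  7.9  -0.7  -6.5  84.3  -0.  112.2]
0.9 (227, 91, 55, 54) ((253.8388214111328, 117.20394897460938), 27.54303741455078)
```

View pics/w6c.png

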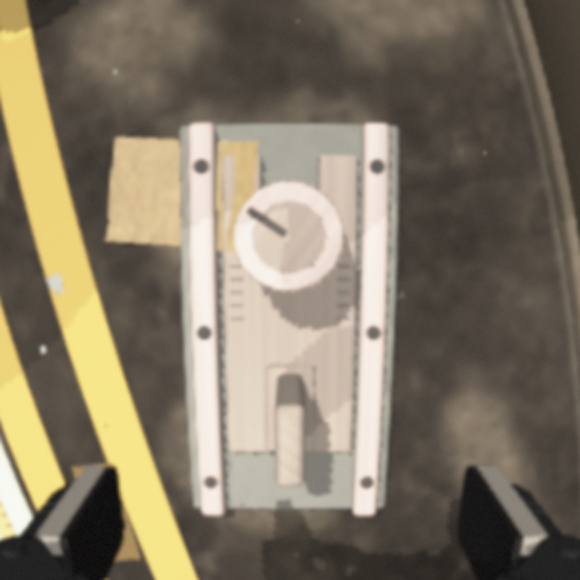

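```bash
python3 - <<'E'
from h import *
f=lambda x,y,z:onz('wrist',(110+x/2-.2,y/2-.2),z)
a=np.radians(14.5);u=np.array([np.sin(a),np.cos(a)]);v=np.array([np.cos(a),-np.sin(a)])
for k,(x,y,z) in dict(nut_top=(288,236,.055),nut_top2=((253.8-110)*2+.4,117.2*2+.4,.055),Lend=(213,515,.016),Rend=(366,514,.016),Ltop=(201,124,.016),Rtop=(376,124,.016),prongR=(338,155,.014),prongL=(230,155,.014),rearL=(230,452,.014),rearR=(350,451,.014),s1=(201,166,.016),s2=(377,167,.016),s3=(204,333,.016),s4=(373,333,.016),s5=(210,482,.016),s6=(367,482,.016)).items():
    w=f(x,y,z); print(k,w.round(4),'u %.4f v %.4f'%(w[:2]@u,w[:2]@v))
E
```

```text
nut_top [0.5227 0.1281 0.055 ] u 0.2549 v 0.4739
nut_top2 [0.5228 0.1286 0.055 ] u 0.2554 v 0.4739
Lend [0.4513 0.0033 0.016 ] u 0.1161 v 0.4361
Rend [ 0.5262 -0.0151  0.016 ] u 0.1171 v 0.5133
Ltop [0.4977 0.1846 0.016 ] u 0.3033 v 0.4357
Rtop [0.5714 0.1657 0.016 ] u 0.3035 v 0.5117
prongR [0.552 0.156 0.014] u 0.2892 v 0.4954
prongL [0.5063 0.1678 0.014 ] u 0.2892 v 0.4482
rearL [0.4693 0.034  0.014 ] u 0.1504 v 0.4458
rearR [0.5257 0.0202 0.014 ] u 0.1511 v 0.5039
s1 [0.493  0.1663 0.016 ] u 0.2845 v 0.4357
s2 [0.5672 0.1469 0.016 ] u 0.2842 v 0.5123
s3 [0.4743 0.0938 0.016 ] u 0.2095 v 0.4357
s4 [0.5485 0.0749 0.016 ] u 0.2098 v 0.5122
s5 [0.4554 0.0215 0.016 ] u 0.1349 v 0.4355
s6 [0.5303 0.0026 0.016 ] u 0.1353 v 0.5128
```

Call:
{"api": "move_arm", "payload": {"jaw": [0, 0, 0, 0, 0, 0, 0, 0, 0, 0], "delta_pos": [[0.0034, 0.0145, 0], [0.0034, 0.0144, 0], [0.0034, 0.0144, 0], [0.0034, 0.0144, 0], [0, 0, 0], [0, 0, 0], [0, 0, 0], [0, 0, 0], [0, 0, 0], [0, 0, 0]], "yaw": [0.12, 0.12, 0.12, 0.12, 0.12, 0.12, 0.12, 0.12, 0.12, 0.12]}}

```text
time: 12.93
ee_pos: [0.5231, 0.1289, 0.3084]
tcp_rot: [-180.0, -0.0, 144.9]
wrist_force: [-0.5, 0.4, -0.9]
opening: 0.0856
grasp_force: 0.0
```

Call:
{"api": "move_arm", "payload": {"jaw": [0, 0, 0, 0, 0, 0, 0, 0, 0, 0], "delta_pos": [[0, 0, 0], [0, 0, 0], [0, 0, 0], [0, 0, 0], [0, 0, 0], [0, 0, 0], [0, 0, 0], [0, 0, 0], [0, 0, 0], [0, 0, 0]], "yaw": [0.12, 0.12, 0.12, 0.12, 0.12, 0.12, 0.12, 0.12, 0.12, 0.12]}}

```text
time: 13.77
ee_pos: [0.5231, 0.1289, 0.3085]
tcp_rot: [180.0, -0.0, -146.4]
wrist_force: [0.3, 0.1, -0.5]
opening: 0.0855
grasp_force: 0.0
```

Call:
{"api": "move_arm", "payload": {"jaw": [0, 0, 0, 0, 0, 0, 0, 0, 0], "delta_pos": [[0, 0, 0], [0, 0, 0], [0, 0, 0], [0, 0, 0], [0, 0, -0.02], [0, 0, -0.02], [0, 0, 0], [0, 0, 0], [0, 0, 0]], "yaw": [0.12, 0.12, 0.12, 0.12, 0.12, 0.12, 0, 0, 0]}}

```text
time: 14.52
ee_pos: [0.5233, 0.129, 0.2696]
tcp_rot: [-180.0, 0.0, -105.7]
wrist_force: [-0.1, 0.2, -0.2]
opening: 0.0851
grasp_force: 0.0
```

```bash
python3 - <<'E'
from h import *
st()
look('wrist',[('nut',.021)],'w7')
r=outline_of('wrist','nut')
for q in r[:1]:
    cs=max(cv2.findContours(q['mask'].astype('uint8'),0,2)[0],key=cv2.contourArea); c=cv2.minEnclosingCircle(cs); print(q['confidence'],c, onz('wrist',c[0],.055))
E
```

```text
{'time': 14.5167, 'ee_pos': [0.5233, 0.129, 0.2696], 'tcp_rot': [-179.971, 0.0162, -105.6814], 'opening': 0.0851, 'grasp_force': 0.0, 'wrist_force': [-0.0815, 0.2361, -0.1918], 'torque': [0.0467, -0.0364, 0.0239]}
wrist nut 0.89 [253. 198.] [0.5257 0.13   0.021 ]
14.6167 [0.5235 0.1291 0.27  ] [-1.7992e+02  5.0000e-02 -1.0560e+02] [ 13.9   2.9  -7.   80.   -0.  -60.5]
0.58 ((255.26596069335938, 204.8085174560547), 35.055397033691406) [0.52262422 0.12434257 0.055     ]
```

Call:
{"api": "move_arm", "payload": {"jaw": [0, 0, 0, 0, 1, 1, 1, 1, 1, 1], "delta_pos": [[0, 0, -0.025], [0, 0, -0.025], [0, 0, -0.015], [0, 0, -0.006], [0, 0, 0], [0, 0, 0], [0, 0, 0], [0, 0, 0], [0, 0, 0], [0, 0, 0]], "yaw": [0, 0, 0, 0, 0, 0, 0, 0, 0, 0], "force": 40}}

```text
time: 15.5
ee_pos: [0.5235, 0.1293, 0.1995]
tcp_rot: [-179.9, 0.1, -105.5]
wrist_force: [-2.5, 0.3, 5.5]
opening: 0.041
grasp_force: 39.7
```

```bash
python3 -c "
from h import *
st()"
```

```text
{'time': 15.5, 'ee_pos': [0.5235, 0.1293, 0.1995], 'tcp_rot': [-179.9052, 0.0739, -105.4514], 'opening': 0.041, 'grasp_force': 39.6943, 'wrist_force': [-2.51, 0.2967, 5.4571], 'torque': [0.02, 0.554, -0.0777]}
```

Call:
{"api": "move_arm", "payload": {"jaw": [1, 1, 1, 1, 1, 1, 1, 1, 1, 1], "delta_pos": [[0, 0, -0.00019], [0, 0, -0.00019], [0, 0, -0.00019], [0, 0, -0.00019], [0, 0, -0.00019], [0, 0, -0.00019], [0, 0, -0.00019], [0, 0, -0.00019], [0, 0, -0.00019], [0, 0, -0.00019]], "yaw": [-0.12, -0.12, -0.12, -0.12, -0.12, -0.12, -0.12, -0.12, -0.12, -0.12]}}

```text
time: 16.33
ee_pos: [0.5234, 0.1293, 0.1975]
tcp_rot: [180.0, 0.1, -174.5]
wrist_force: [-2.2, 0.3, 5.2]
opening: 0.041
grasp_force: 39.6
```

```bash
python3 -c "
from h import *
st()"
```

```text
{'time': 16.3333, 'ee_pos': [0.5234, 0.1293, 0.1975], 'tcp_rot': [179.9587, 0.1071, -174.5341], 'opening': 0.041, 'grasp_force': 39.5674, 'wrist_force': [-2.1678, 0.2735, 5.2257], 'torque': [0.0861, 0.5783, 0.0087]}
```

Call:
{"api": "move_arm", "payload": {"jaw": [1, 1, 1, 1, 1, 1, 1, 1, 1], "delta_pos": [[0, 0, -0.00016], [0, 0, -0.00016], [0, 0, -0.00016], [0, 0, -0.00016], [0, 0, -0.00016], [0, 0, -0.00016], [0, 0, -0.00016], [0, 0, 0], [0, 0, 0]], "yaw": [-0.1, -0.1, -0.1, -0.1, -0.1, -0.1, -0.1, 0, 0]}}

```text
time: 17.08
ee_pos: [0.5234, 0.1294, 0.1964]
tcp_rot: [179.9, 0.0, 145.7]
wrist_force: [-3.4, 0.9, 6.3]
opening: 0.041
grasp_force: 39.6
```

```bash
python3 -c "
from h import *
st()"
```

```text
{'time': 17.0833, 'ee_pos': [0.5234, 0.1294, 0.1964], 'tcp_rot': [179.8978, 0.0471, 145.6567], 'opening': 0.041, 'grasp_force': 39.614, 'wrist_force': [-3.4247, 0.9255, 6.2557], 'torque': [0.191, 0.6979, -0.0673]}
```

Call:
{"api": "move_arm", "payload": {"jaw": [1, 1, 1, 1, 1], "delta_pos": [[0, 0, -0.0001], [0, 0, -0.0001], [0, 0, -0.0001], [0, 0, -0.0001], [0, 0, -0.0001]], "yaw": [-0.06, -0.06, -0.06, -0.06, -0.06]}}

```text
time: 17.5
ee_pos: [0.5234, 0.1294, 0.196]
tcp_rot: [179.9, 0.0, 128.3]
wrist_force: [-2.9, 2.1, 6.6]
opening: 0.041
grasp_force: 39.6
```

```bash
python3 -c "
from h import *
st()"
```

```text
{'time': 17.5, 'ee_pos': [0.5234, 0.1294, 0.196], 'tcp_rot': [179.8811, 0.0149, 128.3433], 'opening': 0.041, 'grasp_force': 39.6219, 'wrist_force': [-2.9156, 2.1147, 6.589], 'torque': [0.1602, 0.6703, 0.0611]}
```

Call:
{"api": "move_arm", "payload": {"jaw": [1, 1, 1, 1], "delta_pos": [[0, 0, -0.0001], [0, 0, -0.0001], [0, 0, -0.0001], [0, 0, -0.0001]], "yaw": [-0.06, -0.06, -0.06, -0.06]}}

```text
time: 17.83
ee_pos: [0.5234, 0.1294, 0.1956]
tcp_rot: [179.9, -0.0, 114.6]
wrist_force: [-3.3, 1.2, 7.4]
opening: 0.0409
grasp_force: 39.6
```

```bash
python3 -c "
from h import *
st()"
```

```text
{'time': 17.8333, 'ee_pos': [0.5234, 0.1294, 0.1956], 'tcp_rot': [179.8776, -0.0189, 114.5933], 'opening': 0.0409, 'grasp_force': 39.6397, 'wrist_force': [-3.2533, 1.2478, 7.3558], 'torque': [0.2266, 0.6715, 0.0567]}
```

Call:
{"api": "move_arm", "payload": {"jaw": [1, 1, 1, 1], "delta_pos": [[0, 0, -0.0001], [0, 0, -0.0001], [0, 0, -0.0001], [0, 0, -0.0001]], "yaw": [-0.06, -0.06, -0.06, -0.06]}}

```text
time: 18.17
ee_pos: [0.5235, 0.1292, 0.1953]
tcp_rot: [179.9, 0.0, 100.9]
wrist_force: [-1.3, -9.2, 8.8]
opening: 0.0409
grasp_force: 39.9
```

```bash
python3 -c "
from h import *
st()"
```

```text
{'time': 18.1667, 'ee_pos': [0.5235, 0.1292, 0.1953], 'tcp_rot': [179.874, 0.0353, 100.9276], 'opening': 0.0409, 'grasp_force': 39.8766, 'wrist_force': [-1.3005, -9.2395, 8.7553], 'torque': [-2.0996, 0.3323, 1.2434]}
```

Call:
{"api": "move_arm", "payload": {"jaw": [1, 1, 1, 1], "delta_pos": [[0, 0, -0.0001], [0, 0, -0.0001], [0, 0, -0.0001], [0, 0, -0.0001]], "yaw": [-0.06, -0.06, -0.06, -0.06]}}

```text
time: 18.5
ee_pos: [0.5235, 0.1297, 0.195]
tcp_rot: [179.9, -0.1, 87.2]
wrist_force: [-1.5, 6.9, 6.5]
opening: 0.0407
grasp_force: 40.3
```

```bash
python3 -c "
from h import *
st()"
```

```text
{'time': 18.5, 'ee_pos': [0.5235, 0.1297, 0.195], 'tcp_rot': [179.874, -0.12, 87.1945], 'opening': 0.0407, 'grasp_force': 40.2906, 'wrist_force': [-1.495, 6.904, 6.506], 'torque': [1.6626, 0.3586, 1.1336]}
```

Call:
{"api": "move_arm", "payload": {"jaw": [1, 1, 1], "delta_pos": [[0, 0, 0], [0, 0, 0], [0, 0, 0]], "yaw": [0, 0, 0]}}

```text
time: 18.75
ee_pos: [0.5236, 0.1299, 0.195]
tcp_rot: [179.9, -0.2, 87.4]
wrist_force: [-3.2, 4.7, 6.8]
opening: 0.0413
grasp_force: 40.2
```

```bash
python3 -c "
from h import *
st()"
```

```text
{'time': 18.75, 'ee_pos': [0.5236, 0.1299, 0.195], 'tcp_rot': [179.8715, -0.1574, 87.3523], 'opening': 0.0413, 'grasp_force': 40.2131, 'wrist_force': [-3.1719, 4.661, 6.8073], 'torque': [1.0453, 0.5065, 0.7727]}
```

Call:
{"api": "move_arm", "payload": {"jaw": [1, 1, 1], "delta_pos": [[0, 0, 0], [0, 0, 0], [0, 0, 0]], "yaw": [0.02, 0, 0]}}

```text
time: 19.0
ee_pos: [0.5235, 0.1299, 0.195]
tcp_rot: [179.9, -0.2, 88.5]
wrist_force: [-2.9, 5.2, 6.7]
opening: 0.0409
grasp_force: 40.2
```

```bash
python3 -c "
from h import *
st()"
```

```text
{'time': 19.0, 'ee_pos': [0.5235, 0.1299, 0.195], 'tcp_rot': [179.8713, -0.16, 88.4747], 'opening': 0.0409, 'grasp_force': 40.2336, 'wrist_force': [-2.9353, 5.2388, 6.7387], 'torque': [1.0167, 0.5841, 0.4109]}
```

Call:
{"api": "move_arm", "payload": {"jaw": [1, 1, 1], "delta_pos": [[0, 0, 0], [0, 0, 0], [0, 0, 0]], "yaw": [0.02, 0, 0]}}

```text
time: 19.25
ee_pos: [0.5236, 0.1299, 0.195]
tcp_rot: [179.9, -0.2, 89.6]
wrist_force: [-3.5, 5.3, 6.7]
opening: 0.0411
grasp_force: 40.2
```

```bash
python3 -c "
from h import *
st()"
```

```text
{'time': 19.25, 'ee_pos': [0.5236, 0.1299, 0.195], 'tcp_rot': [179.8673, -0.1635, 89.5905], 'opening': 0.0411, 'grasp_force': 40.25, 'wrist_force': [-3.5324, 5.2691, 6.6534], 'torque': [1.0979, 0.6426, 0.0116]}
```

Call:
{"api": "move_arm", "payload": {"jaw": [1, 1, 1, 1, 1, 1, 1, 1, 1, 1], "delta_pos": [[0, 0, 0.00016], [0, 0, 0.00016], [0, 0, 0.00016], [0, 0, 0.00016], [0, 0, 0.00016], [0, 0, 0.00016], [0, 0, 0.00016], [0, 0, 0.00016], [0, 0, 0.00016], [0, 0, 0.00016]], "yaw": [0.1, 0.1, 0.1, 0.1, 0.1, 0.1, 0.1, 0.1, 0.1, 0.1]}}

```text
time: 20.08
ee_pos: [0.523, 0.1297, 0.1965]
tcp_rot: [179.9, -0.0, 147.1]
wrist_force: [-7.2, 3.6, 10.2]
opening: 0.0411
grasp_force: 40.3
```

Call:
{"api": "move_arm", "payload": {"jaw": [1, 1, 1, 1, 1, 1, 1, 1, 1], "delta_pos": [[0, 0, 0.00016], [0, 0, 0.00016], [0, 0, 0.00016], [0, 0, 0.00016], [0, 0, 0.00016], [0, 0, 0.0001], [0, 0, 0], [0, 0, 0], [0, 0, 0]], "yaw": [0.1, 0.1, 0.1, 0.1, 0.1, 0.074, 0, 0, 0]}}

```text
time: 20.83
ee_pos: [0.5229, 0.1294, 0.1974]
tcp_rot: [179.9, 0.0, 179.7]
wrist_force: [-8.5, 1.3, 11.2]
opening: 0.0411
grasp_force: 40.6
```

```bash
python3 - <<'E'
from h import *
st()
look('wrist',[('fin',.043),('plate',.008)],'w8')
look('top',[('fin',.043),('slot_seat',.008),('binder_clip',0),('tape_roll',0),('hex_key',0)])
E
```

```text
{'time': 20.8333, 'ee_pos': [0.5229, 0.1294, 0.1974], 'tcp_rot': [179.9253, 0.0237, 179.7452], 'opening': 0.0411, 'grasp_force': 40.5812, 'wrist_force': [-8.5339, 1.2935, 11.1776], 'torque': [0.2452, 1.6434, 0.07]}
wrist plate 0.74 [198. 216.] [0.5161 0.0956 0.008 ]
20.9833 [0.5229 0.1294 0.1974] [1.7993e+02 2.0000e-02 1.7974e+02] [ 13.9   4.6 -13.3  72.    0.1  14.1]
top fin 0.95 [253. 233.] [0.5035 0.0418 0.043 ]
top fin 0.63 [294. 142.] [ 0.7611 -0.0677  0.043 ]
top slot_seat 0.84 [223. 225.] [0.5254 0.1281 0.008 ]
top slot_seat 0.71 [296. 117.] [ 0.8425 -0.0728  0.008 ]
top binder_clip 0.65 [311. 209.] [ 0.5758 -0.1211  0.    ]
top tape_roll 0.83 [152. 258.] [0.4247 0.3324 0.    ]
top hex_key 0.62 [306. 263.] [ 0.4219 -0.1095  0.    ]
21.2833 [0.5229 0.1294 0.1974] [1.7993e+02 2.0000e-02 1.7974e+02] [ 13.9   4.6 -13.3  72.    0.1  14.1]
```

View pics/w8.png

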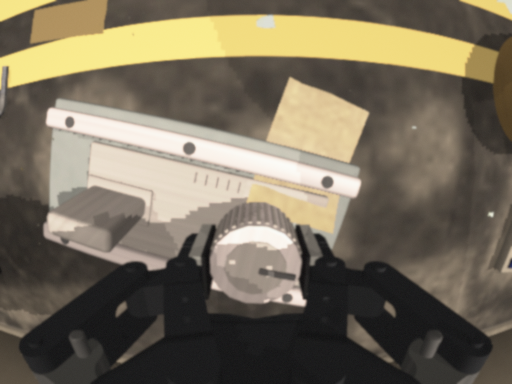

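```bash
python3 - <<'E'
from h import *
a=cv2.imread('pics/top0.png'); b=camera('top')[:,:,::-1].copy()
for n,(x0,x1,y0,y1) in dict(tape=(122,170,238,282),clip=(302,320,202,222),key=(284,326,252,268)).items():
    t=a[y0:y1,x0:x1]; r=cv2.matchTemplate(b[y0-12:y1+12,x0-12:x1+12],t,cv2.TM_CCOEFF_NORMED); _,s,_,l=cv2.minMaxLoc(r); print(n,round(s,3),l[0]-12,l[1]-12)
st()
E
```

```text
tape 0.994 0 0
clip 0.994 0 0
key 0.992 0 0
{'time': 21.3333, 'ee_pos': [0.5229, 0.1294, 0.1974], 'tcp_rot': [179.9269, 0.0204, 179.7432], 'opening': 0.0407, 'grasp_force': 40.5809, 'wrist_force': [-7.8213, 1.4265, 10.1952], 'torque': [0.3111, 1.6037, 0.0479]}
```

The last picture shows the plate home in the channel and the pads closed on the nut at (255,262). The tape roll, binder clip and hex key have not moved. Handing in.

```bash
python3 -c "
from workcell import bot
print(bot.job_done())"
```

```text
the job is handed in; nothing more can be done
None
```

The job is handed in: the plate is home against the stud, the nut was screwed down to its stop and backed off a quarter turn (to within a few degrees by my measurement), the gripper is still closed on it, and the binder clip, tape roll and hex key have not moved.

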